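# Refit the plate warmer's dial knob and set it to keep-warm

### The arm

A 7-joint arm with a two-finger parallel gripper is mounted at the origin on the work surface; the furniture and walls round the work are solid. World frame = base frame: x ahead of the robot, y to its left, z up, the work surface at z = 0. Lengths are in m, angles in rad, forces in N, time in s.
With the tool pointing down it reaches from about 0.425 to 0.875 m from the base axis. Payload 4.7 kg.
Tool frame: the origin (TCP) lies at the very end of the fingers, on their centre line; the grasp point (between the pads) lies 19 mm behind it; z points along the fingers, y is the line along which they close (so a half turn about z gives the same grasp; the last joint's range is limited). The gripper opens to 87 mm and grips with 3 to 60 N. Pads are 19 mm wide; open, the fingers measure 117 mm over their backs; the gripper's body (75 mm by 190 mm) begins 51 mm behind the grasp point.
Start: joints at [-1.15, 0.321, -0.07, 1.45, 0.023, 1.371, -0.057], TCP at [0.257, 0.597, 0.223] pointing down, gripper open.
Joint ranges: [-2.86, 2.86], [-0.3, 2.09], [-1.38, 1.24], [0.06, 2.45], [-1.56, 4.7], [0.09, 2.05], [-2.69, 2.69]. Speed limits (rad/s): [2.57, 2.57, 3.14, 3.14, 3.14, 3.14, 3.14].

### API

Orientations are given as [roll, pitch, yaw] about the fixed x, y, z axes, in that order (R = Rz(yaw) Ry(pitch) Rx(roll)).
In Python, from bench import arm, get_image, camera_info, job gives the robot as it stands.
- The arm moves only by the shell command python3 -m pendant 'ROWS' [OPENING] [FORCE]. ROWS is text: rows parted by semicolons, each of 4 numbers parted by spaces: the shift along the world's x, y, z in cm, then the turn about the world's z in degrees. A call has exactly 10 rows; each row shifts and turns the commanded pose from where the row before left it; what a row does not reach is not made up. A row lasts 1/12 s, in which the tool goes at most 41.7 mm and 7.16 degrees, less where a joint would pass 70% of its speed; a pose out of reach is approached as far as the arm can. A call with a gripper value outside its range is refused whole. OPENING is the closure, from -1 (fully open) to 1 (shut), set as the call begins (- or left out, the last holds). The fingers move at their own pace and stop on an object; FORCE is the grip in N (left out, the last holds). Time passes only in rows, so rows that do not move let the fingers close, or fill a call up. It gives the time, the measured TCP pose, the force, the opening and the grip force at its end, in the units of the state.
- arm.get_obs(): the state, without advancing time (a new reading comes with each control period).
- get_image(name): name is "scene" or "top" or "wrist"; returns (picture, depth): 400x640x3 uint8, red, green, blue; 400x640 float32, m along the optical axis (not along the pixel's ray), 0 where there is no reading.
- camera_info(name): a dict with "camera_matrix" (3x3 intrinsics, pixels), "camera_from_world" (4x4, takes a point from world to camera coordinates). Camera axes: x right, y down, z forward; pixel columns grow to the right and rows downward; lengths in m; the calibration is good to about 2 mm. The wrist camera is an equidistant fisheye: a pixel r from the principal point sees the ray r / f radians off the axis. A picture is of the moment at which its call begins: read the wrist's pose just before it. camera_info takes no time and is no camera call; for the wrist camera it gives the pose at the moment of the call.
- job.hand_in(): hands the job in; it is judged then, once.
The state is a dict: "time": time; "qpos": joint angles; "joint_vel": joint speeds; "tau": joint torques, N m; "position": TCP position; "orientation": TCP orientation; "force": force on the tool from outside, world axes, zero at the start; "ft_torque": the same for the moment, N m; "finger_gap": opening from 0.0 (shut) to 1.0 (fully open); "gripper_force": force on a finger pad.
Only numpy, scipy, OpenCV 4.12 (cv2) and the standard library are available. Lean on these libraries where they do the work, as an engineer would, in place of code of your own. Each camera call takes 0.05 s, during which the arm holds its last target. There are 200 camera calls.

### The job

The black control knob has come off the plate warmer. Put it back on the bare D-shaft of the dial: press it down lightly and turn it slowly until it drops fully home, then turn the dial with it so that its white pointer stands at the large green keep-warm dot. Let go of the knob, and leave the tea light and the matchbox where they are.

Things in the scene. Friction and masses are not known exactly. Their poses are not given: they have to be found in the camera images.
- warmer: Plate warmer: fixed steel housing 200 (x) x 320 (y) x 60 mm high, black top; place and yaw vary. Origin: centre of the underside, on the worktop. +x points to its far side (12 o'clock of the dial), +y left, z up. A fixed white plate (166 mm wide, 17 high) lies on its left part, centred at y = +68 mm. The dial axis is vertical at x = 20, y = -105 mm; nothing else rises from the panel round it.
- shaft_tip (a point): Centre of the top end of the dial's bare aluminium D-shaft, on the dial axis, 87 mm above the worktop. Shaft 14 mm in diameter, tip chamfered 1.2 mm, one side cut flat 3.5 mm from the axis and marked with a red line. The flat faces somewhere within 0.5 rad either side of 12 o'clock (the warmer's +x); exactly where is not reported: find it by pressing and turning, or by looking.
- shoulder (a point): Centre of the top of the shaft's brass shoulder (20 mm wide) on the dial axis, 63 mm above the worktop, 24 mm below the tip: a knob fully home stands on it. The shaft turns with 0.12 N m of friction, stays where left, and does not follow a knob pressed on its tip with a few newtons. Its flat can go from 0.8 rad anticlockwise to 1.7 rad clockwise (from above) of 12 o'clock, then meets stops.
- dial_mark (a point): The point over which the knob's pointer tip stands when set to the green keep-warm dot: 24 mm from the dial axis, 1.22 rad (70 degrees) clockwise of 12 o'clock seen from above (right side of the dial), 63 mm above the worktop. The green dot itself (10 mm wide) is 10 mm farther out the same way; the small white scale dots lie 33 mm from the axis.
- knob: Loose black knob, 36 mm high, 45 to 90 g, standing on its open underside on the worktop. Origin: centre of the underside, z up, +x towards the white pointer line. Skirt 52 mm wide, 6 mm high; above it a 16-sided grip 39 mm wide from 6 to 36 mm height: take it there from above, fingertips over the skirt. Fingers that close along the pointer direction hold it best against tipping.
- knob_bore (a point): On the knob's axis, 12 mm above its underside, where the D part of the bore begins. Mouth chamfered to 21 mm; round, 15.6 mm wide, up to this point (goes over the shaft at any angle); then a D, flat 4.9 mm from the axis on the pointer side, up to 27 mm. It rests here on the shaft tip until the pointer is within about 0.2 rad of where the shaft's flat faces, then can go down 12 mm to home.
- knob_pointer (a point): Tip of the white pointer line on the edge of the knob's skirt: 24 mm from the knob's axis along its +x, at underside height. The knob, once home, turns the shaft with it.
- tealight: Bystander: tea light in a metal cup, 38 mm wide, 17 mm high, origin at the centre of its underside. Leave it where it is (20 mm of movement fails).
- matchbox: Bystander: matchbox 36 x 57 x 15 mm lying flat, origin at the centre of its underside. Leave it where it is (20 mm of movement fails).
Mind the look-alikes: they are no part of the job. Of the things like the knob, leave any that is blue, brown or turquoise; of the rest the larger one is meant.

How it is judged:
On the way:
1. the knob has dropped fully home on the shaft (underside less than 6 mm over the panel, centred, upright) (z of knob in the frame of warmer below 0.066 m and horizontal distance between knob and shaft_tip below 0.003 m and angle between knob's own z axis and vertical below 0.08 rad), for 0.2 s.
At the end, for the whole second after the job is handed in: The knob is fully home on the D-shaft (its underside less than 66 mm above the work surface, within 3 mm of the dial axis, tilted less than 0.08 rad), its pointer tip is within 5 mm of the point before the green dot (about 12 degrees), it is at rest and the robot has let go (all of step 1 and horizontal distance between knob_pointer and dial_mark below 0.005 m and linear speed of knob below 0.02 m/s and contact force between the fingers and knob below 0.1 N); the robot touches nothing.
It fails at once if the tea light was moved by more than 20 mm (distance of tealight from where it was at the start of the episode above 0.02 m).
It fails at once if the matchbox was moved by more than 20 mm (distance of matchbox from where it was at the start of the episode above 0.02 m).
It also fails if it takes over 51 s, if anything falls off the work surface, if the arm or the gripper's body presses on something with over 40 N, if the wrist force passes 120 N, or if a joint passes its speed limit or range.

## Working session

There is one attempt and no reset: what is moved stays moved. The work goes in short steps, Python scripts to look and compute and a shell command to move; the robot and the scene stay as the last step left them, time stands still between calls to the robot, and variables do not carry over. Pictures are saved under pics/ and viewed, at most 10 in all, crops included, and the job is handed in when it is done.

```bash
mkdir -p pics; cat > h.py <<'E'
import numpy as np, cv2
from bench import arm,get_image,camera_info,job
def shot(n,f):
    ci=camera_info(n); im,d=get_image(n); cv2.imwrite('pics/'+f+'.png',im[:,:,::-1]); np.savez('pics/'+f,im=im,d=d,K=ci['camera_matrix'],T=ci['camera_from_world']); return im,d,ci
def ray(f,u,v,z,fish=False):
    D=np.load('pics/'+f+'.npz');K,T=D['K'],D['T']
    x=(u-K[0,2])/K[0,0];y=(v-K[1,2])/K[1,1]
    if fish:
        r=np.hypot(x,y); c=np.array([x/r*np.sin(r),y/r*np.sin(r),np.cos(r)]) if r>0 else np.array([0,0,1.])
    else: c=np.array([x,y,1.])
    R=T[:3,:3];o=-R.T@T[:3,3];w=R.T@c
    return o+w*(z-o[2])/w[2]
E
python3 - <<'E'
from h import *
a,_,_=shot('top','t0');b,_,_=shot('scene','s0')
o=arm.get_obs();print(o['time'],o['position'],o['orientation'])
E
```

```text
0.1 [0.25706123 0.59647813 0.22158382] [-3.13990940e+00  1.14452075e-04  2.73476996e+00]
```

View pics/t0.png

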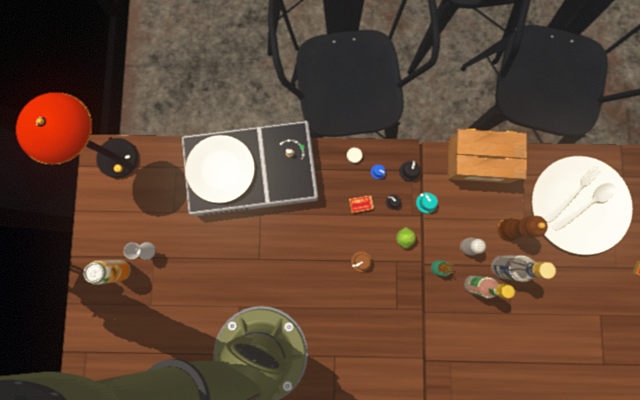

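View pics/s0.png

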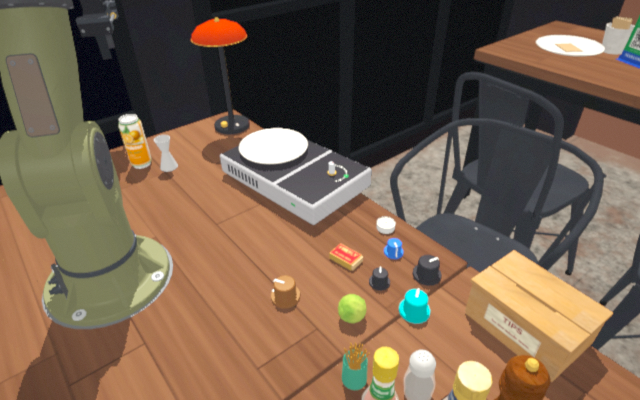

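The top view shows the large black knob at about (410,170), with the small black look-alike at (394,202), the blue one at (378,172) and the turquoise one at (428,203). The shaft is at about (290,152), the tea light at (355,155) and the matchbox at (361,204).

```bash
python3 - <<'E'
from h import *
im=cv2.imread('pics/t0.png')
a=cv2.resize(im[135:220,335:445],None,fx=5,fy=5,interpolation=cv2.INTER_CUBIC)
b=cv2.resize(im[115:210,255:325],None,fx=4.47,fy=4.47,interpolation=cv2.INTER_CUBIC)[:425]
b=b[:, :245]
cv2.imwrite('pics/c0.png',np.hstack([a,b]))
for n,u,v,z in [('knobtop',410,170,.036),('small',394,202,.03),('blue',378,172,.03),('tea',355,155,.017),('match',361,204,.015),('shaft',290,152,.087),('base',260,350,0)]: print(n,ray('t0',u,v,z).round(3))
# warmer corners
for p in [(182,136),(307,122),(317,200),(190,213)]: print(ray('t0',*p,.06).round(3))
D=np.load('pics/t0.npz');print(D['K'],D['T'])
E
```

```text
knobtop [ 0.461 -0.369  0.036]
small [ 0.38  -0.329  0.03 ]
blue [ 0.456 -0.289  0.03 ]
tea [ 0.502 -0.232  0.017]
match [ 0.375 -0.248  0.015]
shaft [ 0.49  -0.068  0.087]
base [0.007 0.001 0.   ]
[0.534 0.204 0.06 ]
[ 0.574 -0.107  0.06 ]
[ 0.378 -0.135  0.06 ]
[0.341 0.174 0.06 ]
[[406.4203317    0.         313.859193  ]
 [  0.         406.4203317  204.44899037]
 [  0.           0.           1.        ]] [[ 0.0162876  -0.99985514 -0.00494069 -0.13333449]
 [-0.99311768 -0.01560427 -0.1160766   0.36956137]
 [ 0.11598269  0.00679729 -0.99322798  1.01047367]
 [ 0.          0.          0.          1.        ]]
```

View pics/c0.png

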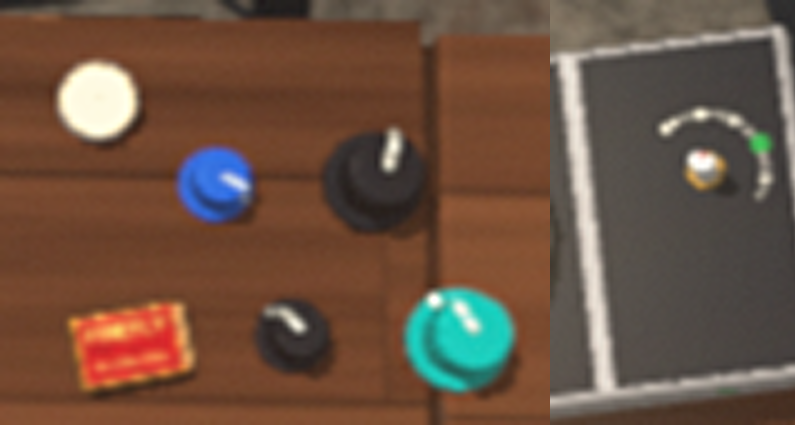

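```bash
python3 - <<'E'
from h import *
A,B=np.load('pics/t0.npz'),np.load('pics/s0.npz')
P=lambda D:D['K']@D['T'][:3]
def tri(p,q):
    X=cv2.triangulatePoints(P(A),P(B),np.array(p,float).reshape(2,1),np.array(q,float).reshape(2,1));return (X[:3]/X[3]).ravel().round(3)
print('lamp',tri((41,121),(216,19)),'base',ray('t0',122,158,0).round(3),'shade edge',ray('t0',90,140,.35).round(3))
print('can',tri((95,272),(129,119)))
E
```

```text
lamp [0.488 0.384 0.31 ] base [0.489 0.38  0.   ] shade edge [0.441 0.266 0.35 ]
can [0.201 0.356 0.133]
```

```bash
python3 -m pendant '.8 -3.56 .6 -3;.8 -3.56 .6 -3;.8 -3.56 .6 -3;.8 -3.56 .6 -3;.8 -3.56 .6 -3;.8 -3.56 .6 -3;.8 -3.56 .6 -3;.8 -3.56 .6 -3;.8 -3.56 .6 -3;.8 -3.56 .6 -3' -1 20
python3 -m pendant '.9 -3.7 0 -3;.9 -3.7 0 -3;.9 -3.7 0 -3;.9 -3.7 0 -3;.9 -3.7 0 -3;.9 -3.7 0 -3;.9 -3.7 0 -3;.9 -3.7 0 -3;.9 -3.7 0 -3;.9 -3.7 0 -3'
```

```text
time: 0.93
position: [0.3371, 0.239, 0.2825]
orientation: [-3.141, -0.0, 2.209]
force: [1.4, -0.2, -0.3]
finger_gap: 0.999
gripper_force: 0.0
time: 1.77
position: [0.4269, -0.131, 0.2825]
orientation: [3.141, -0.0, 1.685]
force: [0.5, -0.2, 1.1]
finger_gap: 0.999
gripper_force: 0.0
```

Go above the knob (0.461, −0.369), z ≈ 0.16.

```bash
python3 -m pendant '.4 -3 -1.5 -2;.4 -3 -1.5 -2;.4 -3 -1.5 -2;.4 -3 -1.5 -2;.4 -3 -1.5 -2;.4 -3 -1.5 -2;.4 -3 -1.5 -2;.4 -2.8 -1.5 -2;0 0 0 0;0 0 0 0'
python3 - <<'E'
from h import *
shot('wrist','w1')
D=np.load('pics/w1.npz');print(D['K'].round(1),D['T'].round(3))
o=arm.get_obs();print(o['position'],o['orientation'])
E
```

```text
time: 2.6
position: [0.4576, -0.368, 0.1608]
orientation: [-3.137, 0.001, 1.405]
force: [0.6, 0.8, 1.0]
finger_gap: 1.0
gripper_force: 0.0
[[309.7   0.  324.2]
 [  0.  309.7 203.7]
 [  0.    0.    1. ]] [[ 0.986 -0.165 -0.005 -0.511]
 [-0.156 -0.944  0.291 -0.293]
 [-0.052 -0.287 -0.957  0.251]
 [ 0.     0.     0.     1.   ]]
[ 0.45860187 -0.36686376  0.16179612] [-3.13949828e+00 -3.17977750e-04  1.40762868e+00]
```

View pics/w1.png

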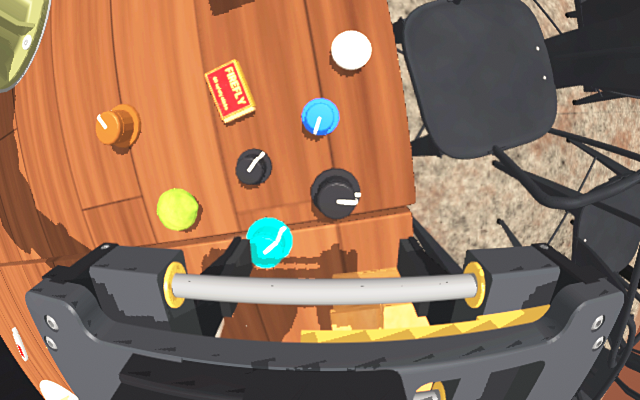

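```bash
python3 - <<'E'
from h import *
im=cv2.imread('pics/w1.png');c=im[160:230,295:380]
cv2.imwrite('pics/c1.png',cv2.resize(c,None,fx=8,fy=8,interpolation=cv2.INTER_CUBIC))
E
```

```text
(no output)
```

View pics/c1.png

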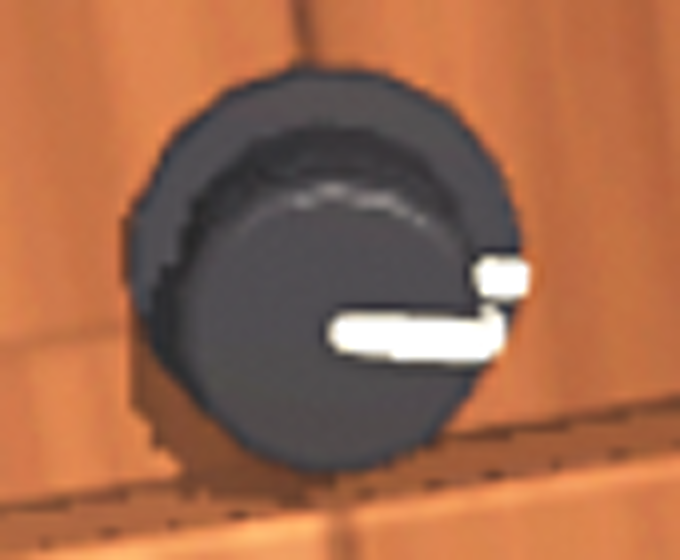

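The knob's top face is centred at about crop (336,327) and the skirt at about (325,262). The pointer runs along the top from (335,329) to (498,341), and its skirt tip is at (526,278).

```bash
python3 - <<'E'
from h import *
p=lambda u,v,z:ray('w1',295+u/8-.4,160+v/8-.4,z,True)
t=p(336,327,.036);a=p(335,329,.036);b=p(492,340,.036);s=p(325,262,.006);e=p(524,278,.006)
print(t,s)
ang=lambda d:np.degrees(np.arctan2(d[1],d[0]))
print(ang(b-a),ang(e-s),ang(e-t), np.linalg.norm((e-t)[:2]))
o=arm.get_obs();print(o['position'],'tool y deg',np.degrees(o['orientation'][2])-90)
E
```

```text
[ 0.46765339 -0.37344828  0.036     ] [ 0.46723646 -0.37320603  0.006     ]
-13.529848360135308 -14.033724534621177 -13.74070745507181 0.026186438661488575
[ 0.45860187 -0.36686376  0.16179612] tool y deg -9.348817773347676
```

```bash
python3 -m pendant '.4 -.3 -2 -2.2;.4 -.3 -2 -2.1;0 0 -2 0;0 0 -2 0;0 0 -2 0;0 0 -2 0;0 0 -1.5 0;0 0 -1 0;0 0 -.5 0;0 0 0 0' -.6 20
python3 -m pendant '0 0 0 0;0 0 0 0;0 0 0 0;0 0 0 0;0 0 0 0;0 0 0 0;0 0 0 0;0 0 0 0;0 0 0 0;0 0 0 0' 1 25
```

```text
time: 3.48
position: [0.4675, -0.3718, 0.0124]
orientation: [-3.141, -0.001, 1.335]
force: [-0.1, 0.6, 0.1]
finger_gap: 0.803
gripper_force: 0.0
time: 4.32
position: [0.4674, -0.3732, 0.0129]
orientation: [3.141, 0.0, 1.333]
force: [-0.8, 0.9, 3.9]
finger_gap: 0.442
gripper_force: 25.0
```

```bash
python3 -m pendant '0 0 1 0;0 0 2.5 0;0 0 3 0;0 0 3 0;0.3 1.5 3 0;.4 3 2 0;.4 3.5 1 0;.4 3.5 0 0;.3 3.5 0 0;.2 3.5 0 0'
python3 -m pendant '0 2 0 0;0 1.5 0 0;0 0 0 0;0 0 0 0;0 0 0 0;0 0 0 0;0 0 0 0;0 0 0 0;0 0 0 0;0 0 0 0'
python3 - <<'E'
from h import *
im,_,_=shot('wrist','w2')
D=np.load('pics/w2.npz');K,T=D['K'],D['T']
for P in [(.4905,-.068,.087)]:
    c=T[:3,:3]@np.array(P)+T[:3,3];r=np.hypot(c[0],c[1]);th=np.arctan2(r,c[2])
    u=K[0,2]+K[0,0]*th*c[0]/r;v=K[1,2]+K[1,1]*th*c[1]/r;print(u,v)
u,v=int(u),int(v);u0=max(u-60,0);v0=max(v-45,0);print(u0,v0)
c=im[v0:v0+90,u0:u0+120,::-1]
cv2.imwrite('pics/c2.png',cv2.resize(c,None,fx=6,fy=6,interpolation=cv2.INTER_CUBIC))
o=arm.get_obs();print(o['position'],o['gripper_force'],o['finger_gap'])
E
```

```text
time: 5.15
position: [0.4872, -0.1866, 0.1683]
orientation: [3.141, -0.0, 1.333]
force: [0.4, 0.6, 0.8]
finger_gap: 0.44
gripper_force: 25.0
time: 5.98
position: [0.4871, -0.1535, 0.1675]
orientation: [-3.142, 0.0, 1.333]
force: [0.4, -0.2, -1.2]
finger_gap: 0.439
gripper_force: 25.0
303.12014748406074 108.00988150497552
243 63
[ 0.48715651 -0.15334671  0.16752822] 24.999943035508068 0.4391741869757948
```

View pics/w2.png

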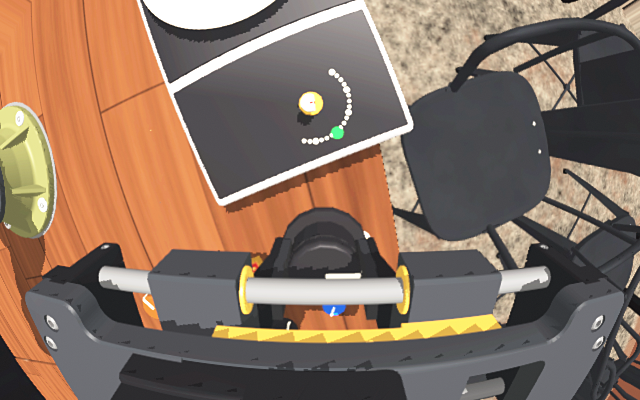

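View pics/c2.png

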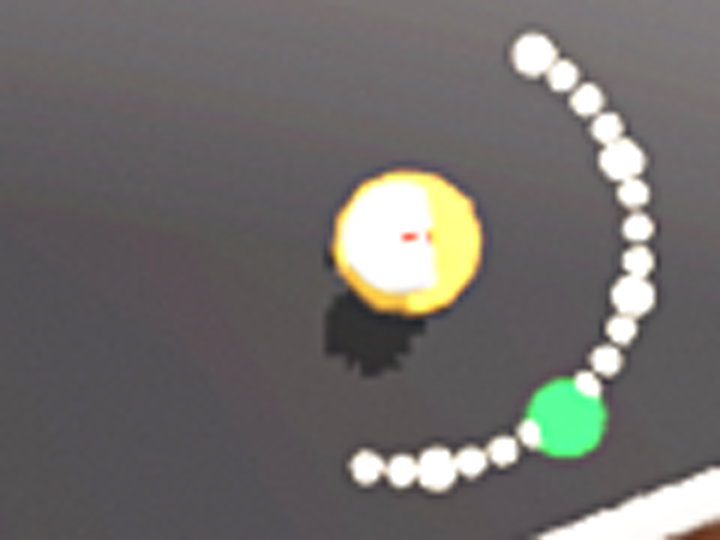

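The flat's edge runs from about crop (428,186) to (437,290), facing right in the image. The brass shoulder is centred at (408,242) and the green dot at (565,417), at 6x with offset (243,63).

```bash
python3 - <<'E'
from h import *
p=lambda u,v,z:ray('w2',243+u/6-.4,63+v/6-.4,z,True)
ang=lambda d:np.degrees(np.arctan2(d[1],d[0]))
s=p(408,242,.063);g=p(565,417,.061);a=p(428,186,.087);b=p(437,290,.087)
print('axis',s,'green ang',ang(g-s),np.linalg.norm((g-s)[:2]));d=a-b
print('flat normal',ang(d)-90)
print('shaft left edge',p(341,237,.087), 'red',ang(p(430,237,.087)-p(404,237,.087)))
E
```

```text
axis [ 0.49621782 -0.06461097  0.063     ] green ang -62.176825042725795 0.03378809018765469
flat normal -8.921647578603299
shaft left edge [ 0.48885526 -0.06277216  0.087     ] red -14.133873528429191
```

```bash
python3 -m pendant '.3 2.5 0 0;.3 2.5 -.5 0;.3 2.5 -1 0;0 1.35 -1.5 0;0 0 -1.5 0;0 0 -1 0;0 0 -.3 0;0 0 0 0;0 0 0 0;0 0 0 0'
python3 - <<'E'
from h import *
im,_,_=shot('wrist','w3')
cv2.imwrite('pics/c3.png',cv2.resize(im[180:330,220:440,::-1],None,fx=3.5,fy=3.5,interpolation=cv2.INTER_CUBIC))
E
```

```text
time: 6.87
position: [0.4969, -0.0652, 0.1104]
orientation: [3.14, -0.0, 1.332]
force: [-0.8, 0.6, -0.3]
finger_gap: 0.442
gripper_force: 25.0
```

View pics/c3.png

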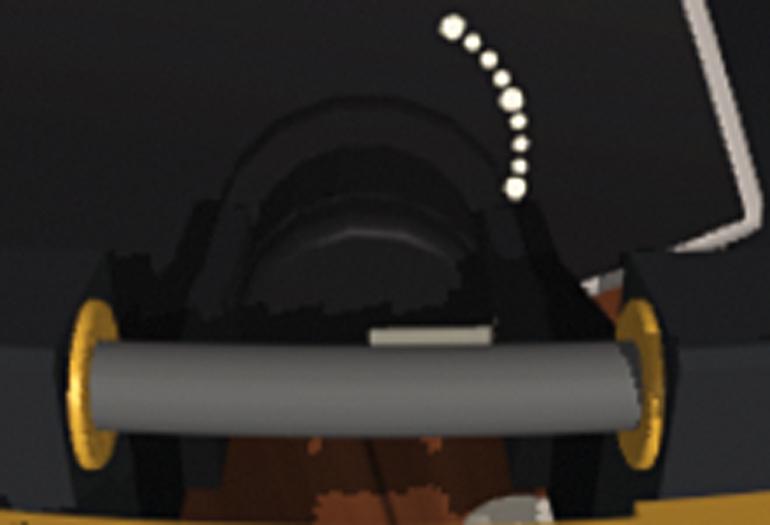

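The knob is held upright above the shaft, with the shaft hidden beneath it. I'm lowering it gently, pointer close to the flat's direction.

```bash
python3 -m pendant '-.1 .05 -.3 0;0 0 -.3 0;0 0 -.3 0;0 0 -.3 0;0 0 -.3 0;0 0 -.2 0;0 0 0 0;0 0 0 0;0 0 0 0;0 0 0 0'
```

```text
time: 7.75
position: [0.4953, -0.064, 0.0927]
orientation: [3.141, 0.0, 1.333]
force: [0.2, -0.4, -0.5]
finger_gap: 0.438
gripper_force: 25.0
```

```bash
python3 -m pendant '0 0 -.2 0;0 0 -.2 0;0 0 -.1 0;0 0 -.1 0;0 0 -.1 0;0 0 -.1 0;0 0 0 0;0 0 0 0;0 0 0 0;0 0 0 0'
```

```text
time: 8.58
position: [0.4955, -0.0641, 0.0846]
orientation: [3.141, 0.0, 1.333]
force: [1.3, -1.0, -1.3]
finger_gap: 0.441
gripper_force: 25.0
```

```bash
python3 -m pendant '0 0 -.2 0;0 0 -.2 0;0 0 -.2 0;0 0 -.1 0;0 0 -.1 0;0 0 -.1 0;0 0 0 0;0 0 0 0;0 0 0 0;0 0 0 0'
```

```text
time: 9.42
position: [0.4955, -0.0641, 0.0757]
orientation: [3.141, -0.0, 1.333]
force: [3.8, -1.5, 0.4]
finger_gap: 0.437
gripper_force: 25.0
```

```bash
python3 -m pendant '.04 0 -.1 0;0 0 0 -3;0 0 0 -3;0 0 0 -3;0 0 0 -3;0 0 0 -3;0 0 0 -3;0 0 0 -3;0 0 0 -3;0 0 0 0'
python3 -m pendant '0 0 0 -3;0 0 0 -3;0 0 0 -3;0 0 0 -3;0 0 0 -3;0 0 0 -3;0 0 0 -3;0 0 0 -3;0 0 0 -.6;0 0 0 0'
```

```text
time: 10.25
position: [0.4976, -0.0644, 0.0753]
orientation: [3.138, -0.002, 0.912]
force: [6.7, -2.0, -0.8]
finger_gap: 0.439
gripper_force: 25.0
time: 11.08
position: [0.4978, -0.0654, 0.0756]
orientation: [3.138, -0.003, 0.484]
force: [6.1, -3.8, 1.9]
finger_gap: 0.438
gripper_force: 25.0
```

```bash
python3 -m pendant '0 0 0 0;0 0 0 0;0 0 0 0;0 0 0 0;0 0 0 0;0 0 .5 0;0 0 2 0;0 0 3 0;0 0 3 0;0 0 2 0' -.6
python3 -m pendant '0 -3 0 0;0 -3 0 0;0 -3 0 0;0 -3 0 0;0 0 0 0;0 0 0 0;0 0 0 0;0 0 0 0;0 0 0 0;0 0 0 0'
python3 - <<'E'
from h import *
shot('wrist','w4');shot('top','t4')
im=cv2.imread('pics/w4.png');t=cv2.imread('pics/t4.png')
t=cv2.resize(t[110:190,260:340],(400,400),interpolation=cv2.INTER_CUBIC)
cv2.imwrite('pics/c4.png',np.hstack([cv2.resize(im[0:250,200:450],(400,400),interpolation=cv2.INTER_CUBIC),t]))
E
```

```text
time: 11.92
position: [0.4962, -0.0643, 0.1824]
orientation: [3.141, -0.002, 0.485]
force: [-0.4, -0.2, -0.4]
finger_gap: 0.797
gripper_force: 0.0
time: 12.75
position: [0.4958, -0.1828, 0.1796]
orientation: [-3.141, -0.0, 0.487]
force: [0.4, -0.9, -0.5]
finger_gap: 0.801
gripper_force: 0.0
```

View pics/c4.png

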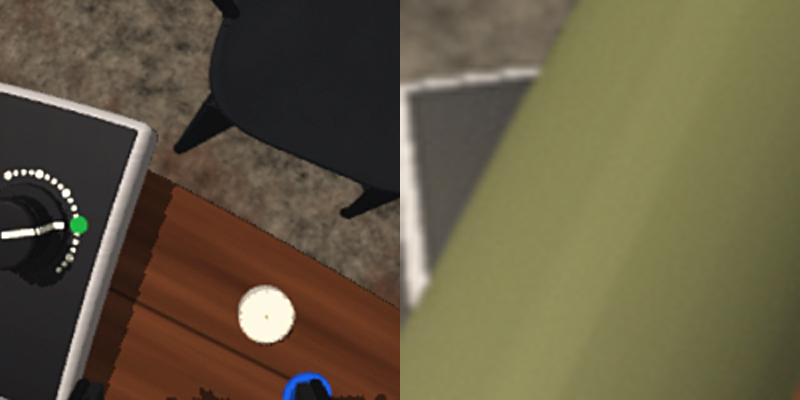

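The pointer's skirt tip at crop (60,225) stands before the green dot at (79,225). I'll check height and angle numerically.

```bash
python3 - <<'E'
from h import *
p=lambda u,v,z:ray('w4',200+u/1.6-.3,v/1.6-.3,z,True)
g=p(79,225,.061);ax=np.array([.4962,-.0646]);e=p(63,225,.066)
print('tip to green',e,g,np.linalg.norm((e-g)[:2]), 'should be ~.010')
for n in (g,e): d=n[:2]-ax; print(np.degrees(np.arctan2(d[1],d[0])),np.hypot(*d))
D=np.load('pics/w4.npz');K,T=D['K'],D['T'];d=D['d']
def z(u,v):
    x=(u-K[0,2])/K[0,0];y=(v-K[1,2])/K[1,1];r=np.hypot(x,y);c=np.array([x/r*np.tan(r),y/r*np.tan(r),1])*d[v,u]
    return (T[:3,:3].T@(c-T[:3,3])).round(4)
print('panel',z(245,200),'top',[z(u,v) for u,v in ((205,140),(198,138),(190,145),(212,143))],'skirt',z(232,145))
E
```

```text
tip to green [ 0.50890935 -0.08732583  0.066     ] [ 0.51209531 -0.09497623  0.061     ] 0.008287276385345451 should be ~.010
-62.37779039558499 0.034283762589116924
-60.78404162392385 0.02603826165100506
panel [ 0.4577 -0.1154  0.0602] top [array([ 0.5035, -0.0675,  0.0998]), array([ 0.5022, -0.0608,  0.0992]), array([ 0.4937, -0.0565,  0.0995]), array([ 0.504 , -0.0743,  0.1001])] skirt [ 0.5035 -0.0845  0.0724]
```

Top at 99.5 mm (99 mm means home), pointer within 2° of the green dot, gripper clear of everything.

```bash
python3 -c "
from bench import job;print(job.hand_in())"
```

```text
the job is handed in; nothing more can be done
None
```

The knob is fully home on the D-shaft, its pointer measures within about 2° of the green keep-warm dot, the gripper has let go and moved clear, the tea light and matchbox were not touched, and the job is handed in (no verdict was returned).

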